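# Hang the utensil caddy on its screw

## Robot

A 7-joint arm with a two-finger parallel gripper is mounted at the origin on the work surface. World frame = base frame: x ahead of the robot, y to its left, z up, the work surface at z = 0. Lengths are in m, angles in rad, forces in N, time in s.
With the tool pointing down it reaches from about 0.35 to 0.9 m from the base axis. Payload 8.1 kg.
Tool frame: the origin (TCP) lies midway between the tips of the shut fingers; the grasp point (between the pads) lies 19 mm behind it; z points along the fingers, y is the line along which they close (so a half turn about z gives the same grasp; the last joint's range is limited). The gripper opens to 92 mm and grips with 3 to 60 N. Pads are 19 mm wide; open, the fingers measure 130 mm over their backs; the gripper's body (75 mm by 190 mm) begins 47 mm behind the grasp point.
Start: joints at [-1.281, 0.434, 0.025, 1.573, -0.012, 1.134, -0.075], TCP at [0.239, 0.577, 0.227] pointing down, gripper open.
Joint ranges: [-2.62, 2.62], [-0.44, 2.09], [-1.27, 1.32], [0.08, 2.57], [-1.32, 4.46], [0.12, 2], [-2.74, 2.74]. Speed limits (rad/s): [2.22, 2.22, 3.01, 3.01, 3.14, 3.14, 3.14].

## Interface

Orientations are given as a rotation vector (axis times angle).
In Python, from cell import arm gives the robot as it stands.
- The arm moves only by the tool move_arm, never from a script. Its argument "motion" is a list of rows, each an object of numbers: "tx", "ty", "tz": the shift along the tool's x, y, z normalised to -1 to 1, where 1 is 1000 mm; "twist": the turn about the tool's z normalised to -1 to 1, where 1 is pi/2 rad. In form: [{"tx": .., "ty": .., "tz": .., "twist": ..}, ...]. A call has 1 to 12 rows; each row shifts and turns the commanded pose from where the row before left it, along the tool's axes as they then stand; what a row does not reach is not made up. A row lasts 1/10 s, in which the tool goes at most 50 mm and 8.59 degrees, less where a joint would pass 70% of its speed; a pose out of reach is approached as far as the arm can. A call with a number of a shift or a turn outside -1 to 1 is refused whole. A call with a gripper value outside its range is refused whole. "gripper" is the gripper's target within -1 to 1 (shut at 1, half-way at 0, fully open at -1), set as the call begins (left out, the last holds). The fingers move at their own pace and stop on an object; "squeeze" is the grip in N (left out, the last holds). Time passes only in rows, so rows that do not move let the fingers close. It gives the time, the measured TCP pose, the force, the opening and the grip force at its end, in the units of the state.
- arm.observe(): the state, without advancing time (a new reading comes with each control period).
- arm.get_image(name): name is "scene" or "top"; returns the picture (480x640x3 uint8, red, green, blue); there is no depth.
- arm.calibration(name): a dict with "K" (3x3 intrinsics, pixels), "k1" (the pictures are not rectified: a ray, as slopes to the right and down, at radius r is drawn at 1 + k1 r^2 times it, then the intrinsics apply), "T" (4x4, takes a point from camera to world coordinates). Camera axes: x right, y down, z forward; pixel columns grow to the right and rows downward; lengths in m; the calibration is good to about 2 mm. A picture is of the moment at which its call begins. calibration takes no time and is no camera call.
- arm.sign_off(): hands the job in; it is judged then, once.
Trained networks look in the newest picture that a camera, given by its name, has taken for a name from the list of things; names that differ only in an ending like _2 or _b are one class to them, and where a whole thing is asked for, a point or a joint stands for the part that bears it (a point fixed in the world has none). Each returns a list of dicts, best first, with "conf" (0 to 1); they miss things now and then, are a little off and sometimes report something else, mostly with a low value. They report only what shows in the picture. A call takes as long as a camera call. They do not tell look-alikes from the thing itself.
- arm.look_for(camera, query): "point" ([column, row] as shares, 0 to 1, of the picture: columns of its width, rows of its height, amid what is visible of it).
- arm.regions_of(camera, query): "region" (480x640 bool, what is visible of it) and "point" ([column, row] as shares, 0 to 1, of the picture: columns of its width, rows of its height, amid what is visible of it).
- arm.place_of(camera, query): "point" ([column, row] as shares, 0 to 1, of the picture: columns of its width, rows of its height: a listed point, or the origin of a listed thing).
The state is a dict: "clock": time; "joints": joint angles; "dq": joint speeds; "joint_efforts": joint torques, N m; "position": TCP position; "ee_rot": TCP orientation; "force": force on the tool from outside, world axes, zero at the start; "ft_torque": the same for the moment, N m; "width": opening from 0.0 (shut) to 1.0 (fully open); "gripper_force": force on a finger pad.
Only numpy, scipy, OpenCV 4.12 (cv2) and the standard library are available. Lean on these libraries where they do the work, as an engineer would, in place of code of your own. Each camera call takes 0.05 s, during which the arm holds its last target. There are 200 camera calls.

## Task

Hang the green utensil caddy on the screw in the end panel of the bread cupboard: find the screw head with the keyhole in the caddy's back, press the caddy in gently on its soft rubber feet and slide it down until the screw sits fully home at the top of the narrow slot, then let go. It should hang straight and still; do not force it or bang it against the paintwork, and leave the mug, pepper mill and jar alone.

Things in the scene. Friction and masses are not known exactly. Their poses are not given: they have to be found in the camera images.
- caddy: Sage-green steel utensil caddy, open-topped, about 0.3 kg, upright on the worktop at first. 60 mm wide (y), 90 deep (x). Origin: centre of its underside; z up, +x out of its back. Back plate x 42 to 45 mm, 125 mm high. Flat side walls (outer faces y = -30, +30 mm), 125 mm high from the back to x = -18 mm, then sloping to the 62 mm high front: hold it across these from above.
- keyhole (a point): Centre of the keyhole's round entry hole, 17 mm diameter (the screw head is 12), through the caddy's back plate: at x 43.5, y 0, z 86 mm in the caddy's frame (midway in the plate's 3 mm thickness). Axes as the caddy's.
- slot_end (a point): Where the screw's axis lies when the caddy hangs fully home: 18 mm above keyhole. The 17 mm hole narrows over its top into the straight slot, 8 mm wide, that runs up to here (its upper edge, 2.75 mm above, then rests on the 5.5 mm shank). Axes as the caddy's.
- soft_feet (a point): Midway between the tips of two soft rubber feet on the caddy's back (y -21, +21, z 98 mm in its frame), 6 mm off the plate. They spring in by up to 5 mm, 4 N/mm together. The plate passes behind the screw head only while they are pressed in 2.5 mm or more (10 N; 15 N does well); then they clamp it to the head: it will not drop home by its weight. Two firm feet (z 18 mm) stand 2 mm off.
- cupboard: Fixed pale grey bread cupboard on the worktop, 350 mm long, 240 deep, 245 high, two shaker doors with nickel knobs on one long side. Origin: foot of its plain end panel, midway along it; -x points out of that panel, z up; the doors look to its -y.
- screw: Fixed brass screw, level in the plain end panel. Origin: the centre of the pencil cross marked for it on the panel (34 mm tall, 26 wide), 172 to 193 mm up; -x points out of the panel, z up. Driven by hand, the screw itself stands up to 8 mm above or below the cross and up to 3 mm to either side: only looking or feeling tells. Head 12 mm diameter, 6.5 to 10 mm off the panel; its shank (screw_shank_c0), 5.5 mm.
- mug: White mug, 80 mm across, 95 mm high, loose bystander. Origin: centre of its underside.
- mill: Dark wooden pepper mill, 52 mm across, 130 mm high, loose bystander. Origin: centre of its underside.
- jar: Amber glass spice jar with a steel cap, 54 mm across, 90 mm high, loose bystander. Origin: centre of its underside.
Mind the look-alikes: they are no part of the job. Leave any yellow look-alike of the caddy alone.

How it is judged:
By the outcome, as a careful person would: the job done as asked, in the order asked, and still so for the second after the job is handed in, with the robot touching nothing.
It also fails if it takes over 72 s, if anything falls off the work surface, if the arm or the gripper's body presses on something with over 40 N, if the wrist force passes 120 N, or if a joint passes its speed limit or range.

## Working session

There is one attempt and no reset: what is moved stays moved. The work goes in short steps, Python scripts to look and compute and a tool call to move; the robot and the scene stay as the last step left them, time stands still between calls to the robot, and variables do not carry over. Pictures are saved under pics/ and viewed, at most 10 in all, crops included, and the job is handed in when it is done.

Besides the shell and the picture viewer there is one more tool, called after "Emit:" as name(argument=value, ...), one argument or row to a line, values as JSON. move_arm: Moves the arm, as the interface text tells. Scaled input: -1 to 1 covers 1000 mm each way for a shift and pi/2 rad each way for a turn. Its arguments: {"type":"object","properties":{"motion":{"type":"array","items":{"type":"object","properties":{"tx":{"type":"number"},"ty":{"type":"number"},"tz":{"type":"number"},"twist":{"type":"number"}}}},"gripper":{"type":"number"},"squeeze":{"type":"number"}},"required":["motion"]}

```bash
mkdir -p pics
cat > h.py <<'E'
import numpy as np, cv2
from cell import arm
def ray(cam,pt):
    c=arm.calibration(cam);K=np.array(c["K"]);T=np.array(c["T"])
    u,v=pt[0]*640,pt[1]*480
    d=np.array([(u-K[0,2])/K[0,0],(v-K[1,2])/K[1,1]]);s=d.copy()
    for _ in range(20): s=d/(1+c["k1"]*(s@s))
    r=T[:3,:3]@np.array([s[0],s[1],1]);return T[:3,3],r/np.linalg.norm(r)
def onplane(cam,pt,z):
    o,r=ray(cam,pt);return o+r*(z-o[2])/r[2]
def tri(p1,p2):
    A=0;b=0
    for cam,p in (("scene",p1),("top",p2)):
        o,r=ray(cam,p);M=np.eye(3)-np.outer(r,r);A=A+M;b=b+M@o
    X=np.linalg.solve(A,b);o,r=ray("scene",p1);return X,np.linalg.norm(np.cross(X-o,r))*2
def proj(cam,X):
    c=arm.calibration(cam);K=np.array(c["K"]);T=np.array(c["T"])
    p=T[:3,:3].T@(np.asarray(X)-T[:3,3]);s=p[:2]/p[2];s=s*(1+c["k1"]*(s@s))
    return s[0]*K[0,0]+K[0,2],s[1]*K[1,1]+K[1,2]
E
python3 - <<'E'
from h import *
print(arm.observe())
for c in("scene","top"):
    im=arm.get_image(c);cv2.imwrite(f"pics/{c}0.png",im[:,:,::-1])
    cal=arm.calibration(c);print(c,np.round(cal["T"],3).tolist(),np.round(cal["K"],1).tolist(),cal["k1"])
    for q in("caddy","keyhole","slot_end","soft_feet","cupboard","screw","screw_shank_c0","mug","mill","jar"):
        try: print(c,q,[(np.round(d["point"],4).tolist(),round(d["conf"],2)) for d in arm.place_of(c,q)][:3])
        except Exception as e: print(q,e)
E
```

```text
{'clock': 0.0, 'joints': array([-1.28061743,  0.43519724,  0.0249901 ,  1.57409228, -0.01159418,
        1.13403008, -0.07510437]), 'dq': array([-0.0008948 ,  0.00100398, -0.00062304,  0.00122974, -0.00139639,
       -0.00139997,  0.00096956]), 'joint_efforts': array([-1.85976642e-03, -6.67849159e+01,  9.84582715e-01, -3.14463794e+01,
       -6.03700010e-02,  4.30243893e-02,  1.87534156e-04]), 'position': array([0.23908879, 0.57689832, 0.22596305]), 'ee_rot': array([-6.13121171e-01, -3.08102368e+00,  2.47289502e-03]), 'force': array([-0.12020842, -0.19767458, -0.63365226]), 'ft_torque': array([ 0.00166423,  0.05226982, -0.00624692]), 'gripper_force': 0.0, 'width': 1.0017646899767338}
scene [[-0.329, 0.537, -0.776, 1.149], [0.944, 0.187, -0.271, 0.088], [-0.0, -0.822, -0.569, 0.584], [0.0, 0.0, 0.0, 1.0]] [[541.5, 0.0, 320.4], [0.0, 541.5, 239.7], [0.0, 0.0, 1.0]] -0.0517094203484747
scene caddy [([0.4544, 0.4885], 0.98), ([0.2767, 0.5417], 0.8), ([0.4119, 0.5813], 0.6)]
scene keyhole [([0.4222, 0.5312], 0.74), ([0.3011, 0.4683], 0.64), ([0.4839, 0.4129], 0.59)]
scene slot_end [([0.47
[... 564 characters left out ...]
0, 1.0]] [[568.6, 0.0, 311.9], [0.0, 568.6, 243.9], [0.0, 0.0, 1.0]] -0.17868320115802294
top caddy [([0.6886, 0.5513], 0.93), ([0.5727, 0.5385], 0.92), ([0.5813, 0.6877], 0.83)]
top keyhole [([0.5537, 0.6858], 0.81), ([0.5539, 0.5033], 0.67), ([0.6742, 0.5373], 0.56)]
top slot_end [([0.5584, 0.6873], 0.72), ([0.5534, 0.506], 0.67)]
top soft_feet [([0.5466, 0.4915], 0.71), ([0.6702, 0.5254], 0.71), ([0.5419, 0.6796], 0.58)]
top cupboard [([0.3511, 0.5381], 0.6)]
top screw [([0.31, 0.4854], 0.52)]
screw_shank_c0 it knows: caddy, cupboard, jar, keyhole, mill, mug, screw, slot_end, soft_feet
top mug [([0.6408, 0.3908], 0.57)]
top mill [([0.5112, 0.3585], 0.79)]
top jar [([0.4061, 0.6654], 0.8)]
```

View pics/scene0.png

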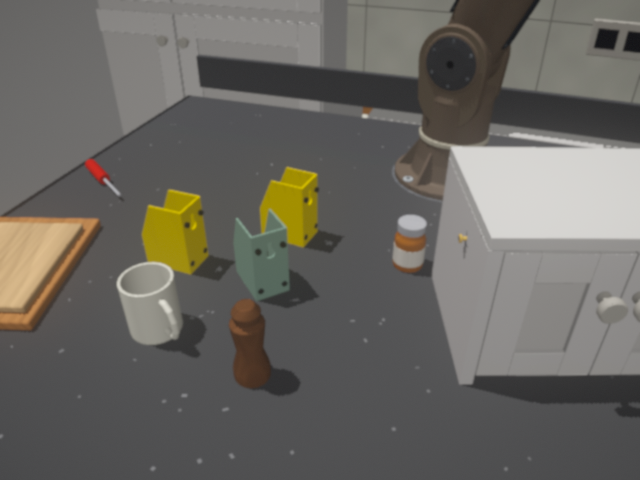

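View pics/top0.png

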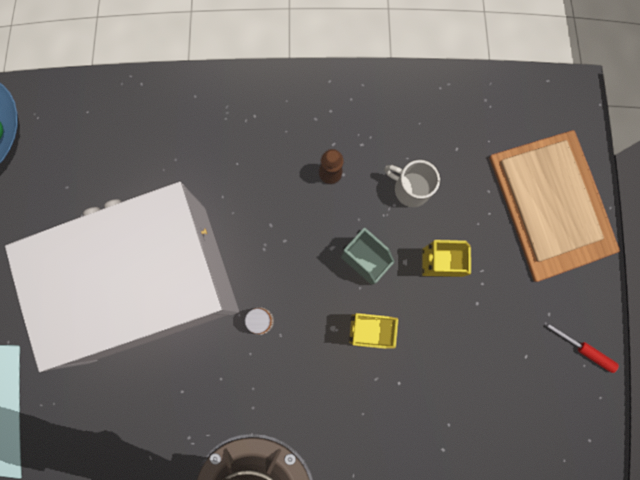

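The scene view shows the green caddy at (262,258), between two yellow look-alikes. The screw is at about (463,239) in scene and (204,232) in top. The caddy's back faces the scene camera. I'll zoom in for the exact edges.

Run:
```python
from h import *
s=cv2.imread("pics/scene0.png");t=cv2.imread("pics/top0.png")
f=lambda im,x,y,w,h:cv2.resize(im[y:y+h,x:x+w],(400,300),interpolation=cv2.INTER_CUBIC)
m=np.vstack([np.hstack([f(t,330,220,80,60),f(s,215,205,120,90)*1]),np.hstack([f(t,165,170,100,75)[:],f(s,440,215,40,30)])])
m=cv2.convertScaleAbs(m,alpha=1.4,beta=10)
cv2.imwrite("pics/m1.png",m)
for c in("scene","top"):
    im=arm.get_image(c)
    for d in arm.regions_of(c,"caddy"):
        r=d["region"];print(c,np.round(d["point"],3),round(d["conf"],2),r.sum(),im[r].mean(0).round())
    for d in arm.regions_of(c,"screw"): 
        ys,xs=np.nonzero(d["region"]);print("screw",d["conf"],xs.mean(),ys.mean(),xs.min(),xs.max(),ys.min(),ys.max())
```

```text
scene [0.463 0.422] 0.92 3199 [154. 136.  11.]
scene [0.41  0.539] 0.73 3610 [ 92. 108.  95.]
scene [0.273 0.485] 0.72 4052 [151. 133.  13.]
screw 0.47 461.8709677419355 238.16129032258064 458 466 234 244
top [0.581 0.692] 0.85 1408 [190. 172.  67.]
top [0.699 0.53 ] 0.64 1647 [153. 136.  51.]
top [0.577 0.53 ] 0.62 1673 [ 92. 104.  95.]
```

View pics/m1.png

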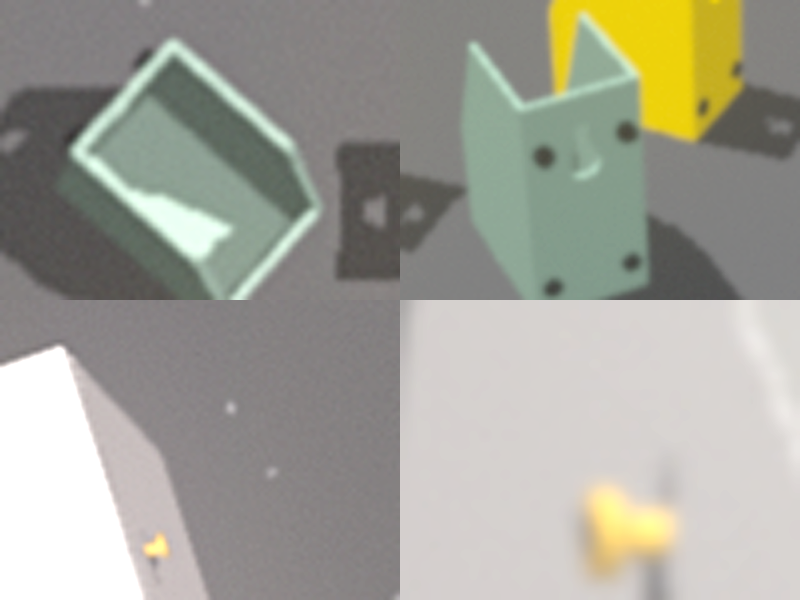

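The crops show the caddy's back top corners at top px (365,228) and (344.4,250.4), and scene px (251,237.4) and (286,228). The screw head is at scene (460,238) and top (206,232), with its root at scene (467,238). The panel edges are clear enough to fit.

Run:
```python
from h import *
N=lambda p:(p[0]/640,p[1]/480)
for a,b in(((251,237.4),(344.4,250.4)),((286.1,228.1),(365,228))):
    print("cad",tri(N(b and a),N(b)),tri(N(a),N(b))[1], onplane("top",N(b),.125),onplane("scene",N(a),.125))
# caddy yaw from top
A=onplane("top",N((344.4,250.4)),.125);B=onplane("top",N((365,228)),.125);print("w",np.linalg.norm(A-B),"dir",B-A)
print("scr head",tri(N((460,238.2)),N((206.2,231.75))),"root",tri(N((467.2,238)),N((201.8,232.2))))
g=cv2.cvtColor(cv2.imread("pics/top0.png"),cv2.COLOR_BGR2GRAY).astype(float);g=cv2.GaussianBlur(g,(0,0),.8)
def edge(rows,c0,c1,z):
    P=[]
    for v in rows:
        x0=c0(v);xs=np.arange(int(x0)-8,int(x0)+9);d=np.abs(np.gradient(g[v,xs]));i=d[1:-1].argmax()+1
        o=.5*(d[i-1]-d[i+1])/(d[i-1]-2*d[i]+d[i+1]+1e-9);P.append(onplane("top",N((xs[i]+o,v)),z))
    P=np.array(P)[:,:2];l=cv2.fitLine(P.astype(np.float32),cv2.DIST_HUBER,0,1e-4,1e-4).ravel()
    res=(P-l[2:])@np.array([-l[1],l[0]]);print("edge z",z,l,"ang",np.degrees(np.arctan2(l[1],l[0])),"res",np.abs(res).mean());return l
edge(range(195,295,3),lambda v:181.5+(v-184)*(219-182)/(308-184.),0,.245)
edge(range(215,295,3),lambda v:205+(v-207.5)*(217-205)/(245-207.5),0,0.)
for q in("mug","mill","jar"):
    d=arm.place_of("top",q) if 0 else None
for q,p in dict(mug=(.6408,.3908),mill=(.5112,.3585),jar=(.4061,.6654)).items(): print(q,onplane("top",p,0))
```

```text
cad (array([ 0.51626542, -0.21977988,  0.10421055]), np.float64(0.05246018214419052)) 0.05246018214419052 [ 0.50275788 -0.19449126  0.125     ] [ 0.55031194 -0.23110071  0.125     ]
cad (array([ 0.53502577, -0.20854949,  0.14127921]), np.float64(0.05358653546285189)) 0.05358653546285189 [ 0.54656181 -0.23574822  0.125     ] [ 0.50948983 -0.19089726  0.125     ]
w 0.06017408963754452 dir [ 0.04380393 -0.04125696  0.        ]
scr head (array([0.53343212, 0.06730559, 0.18011798]), np.float64(0.0026416288650706167)) root (array([0.53239208, 0.07583693, 0.18167504]), np.float64(0.00367220193364636))
edge z 0.245 [0.94773555 0.3190569  0.48568916 0.05894497] ang 18.605898 res 9.637429096994967e-05
edge z 0.0 [0.9462361  0.32347682 0.50930744 0.06713944] ang 18.873318 res 0.0005261859361379241
mug [ 0.65700245 -0.35094586  0.        ]
mill [ 0.69343549 -0.16737353  0.        ]
jar [ 0.37121276 -0.01879703  0.        ]
```

Emit:
move_arm(
  motion=[
    {"tz": -0.04},
    {"tz": -0.04},
    {"tz": -0.03},
    {"tx": -0.0275,"ty": -0.0331},
    {"tx": -0.0275,"ty": -0.0331},
    {"tx": -0.0275,"ty": -0.0331},
    {"tx": -0.0275,"ty": -0.0331},
    {"tx": -0.0275,"ty": -0.0331},
    {"tx": -0.0275,"ty": -0.0331},
    {"tx": -0.0275,"ty": -0.0331},
    {"tx": -0.0275,"ty": -0.0331},
    {"tx": -0.0275,"ty": -0.0331},
  ],
  gripper=-1,
)

```text
invalid input
```

Emit:
move_arm(
  motion=[
    {"tx": -0.0275,"ty": -0.0331},
    {"tx": -0.0275,"ty": -0.0331},
    {"tx": -0.0275,"ty": -0.0331},
    {"tx": -0.0275,"ty": -0.0331},
    {"tx": -0.0275,"ty": -0.0331},
    {"tx": -0.0275,"ty": -0.0331},
    {"tx": -0.0275,"ty": -0.0331},
    {"tx": -0.0275,"ty": -0.0331},
    {"tx": -0.0275,"ty": -0.0331},
    {"tx": -0.0275,"ty": -0.0331},
    {"tx": -0.0275,"ty": -0.0331},
  ],
)

```text
invalid input
```

Emit:
move_arm(
  motion=[
    {"twist": 0.0947},
    {"twist": 0.0947},
    {"twist": 0.0947},
    {"twist": 0.0947},
    {"twist": 0.0947},
    {"twist": 0.0947},
    {"twist": 0.0947},
    {"twist": 0.0947},
    {"twist": 0.0947},
    {"twist": 0.0947},
    {"twist": 0.0947},
    {"twist": 0.0947},
  ],
)

```text
invalid input
```

Emit:
move_arm(
  motion=[
    {"tx": 0,"ty": 0,"tz": -0.04,"twist": 0},
    {"tx": 0,"ty": 0,"tz": -0.04,"twist": 0},
    {"tx": 0,"ty": 0,"tz": -0.03,"twist": 0},
    {"tx": -0.0275,"ty": -0.0331,"tz": 0,"twist": 0},
    {"tx": -0.0275,"ty": -0.0331,"tz": 0,"twist": 0},
    {"tx": -0.0275,"ty": -0.0331,"tz": 0,"twist": 0},
    {"tx": -0.0275,"ty": -0.0331,"tz": 0,"twist": 0},
    {"tx": -0.0275,"ty": -0.0331,"tz": 0,"twist": 0},
    {"tx": -0.0275,"ty": -0.0331,"tz": 0,"twist": 0},
    {"tx": -0.0275,"ty": -0.0331,"tz": 0,"twist": 0},
    {"tx": -0.0275,"ty": -0.0331,"tz": 0,"twist": 0},
    {"tx": -0.0275,"ty": -0.0331,"tz": 0,"twist": 0},
  ],
  gripper=-1,
)

```text
clock: 2.5
position: [0.3541, 0.2057, 0.337]
ee_rot: [0.613, 3.081, 0.001]
force: [1.3, -0.5, 1.3]
width: 1.0
gripper_force: 0.0
```

Emit:
move_arm(
  motion=[
    {"tx": -0.0275,"ty": -0.0331,"tz": 0,"twist": 0},
    {"tx": -0.0275,"ty": -0.0331,"tz": 0,"twist": 0},
    {"tx": -0.0275,"ty": -0.0331,"tz": 0,"twist": 0},
    {"tx": -0.0275,"ty": -0.0331,"tz": 0,"twist": 0},
    {"tx": -0.0275,"ty": -0.0331,"tz": 0,"twist": 0},
    {"tx": -0.0275,"ty": -0.0331,"tz": 0,"twist": 0},
    {"tx": -0.0275,"ty": -0.0331,"tz": 0,"twist": 0},
    {"tx": -0.0275,"ty": -0.0331,"tz": 0,"twist": 0},
    {"tx": -0.0275,"ty": -0.0331,"tz": 0,"twist": 0},
    {"tx": -0.0275,"ty": -0.0331,"tz": 0,"twist": 0},
    {"tx": -0.0275,"ty": -0.0331,"tz": 0,"twist": 0},
  ],
)

```text
clock: 3.6
position: [0.4944, -0.2462, 0.3369]
ee_rot: [0.612, 3.081, 0.0]
force: [0.4, 0.4, 0.4]
width: 0.998
gripper_force: 0.0
```

Emit:
move_arm(
  motion=[
    {"tx": 0,"ty": 0,"tz": 0,"twist": 0.0947},
    {"tx": 0,"ty": 0,"tz": 0,"twist": 0.0947},
    {"tx": 0,"ty": 0,"tz": 0,"twist": 0.0947},
    {"tx": 0,"ty": 0,"tz": 0,"twist": 0.0947},
    {"tx": 0,"ty": 0,"tz": 0,"twist": 0.0947},
    {"tx": 0,"ty": 0,"tz": 0,"twist": 0.0947},
    {"tx": 0,"ty": 0,"tz": 0,"twist": 0.0947},
    {"tx": 0,"ty": 0,"tz": 0,"twist": 0.0947},
    {"tx": 0,"ty": 0,"tz": 0,"twist": 0.0947},
    {"tx": 0,"ty": 0,"tz": 0,"twist": 0.0947},
    {"tx": 0,"ty": 0,"tz": 0,"twist": 0.0947},
    {"tx": 0,"ty": 0,"tz": 0,"twist": 0.0947},
  ],
)

```text
clock: 4.8
position: [0.494, -0.2445, 0.3368]
ee_rot: [-2.788, -1.448, -0.0]
force: [-0.3, -0.2, 0.6]
width: 1.002
gripper_force: 0.0
```

Emit:
move_arm(
  motion=[
    {"tx": 0,"ty": 0,"tz": 0,"twist": 0.091},
    {"tx": -0.001,"ty": 0.001,"tz": 0.04,"twist": 0},
    {"tx": 0,"ty": 0,"tz": 0.04,"twist": 0},
    {"tx": 0,"ty": 0,"tz": 0.04,"twist": 0},
    {"tx": 0,"ty": 0,"tz": 0.04,"twist": 0},
    {"tx": 0,"ty": 0,"tz": 0.025,"twist": 0},
    {"tx": 0,"ty": 0,"tz": 0.02,"twist": 0},
    {"tx": 0,"ty": 0,"tz": 0.02,"twist": 0},
    {"tx": 0,"ty": 0,"tz": 0.02,"twist": 0},
    {"tx": 0,"ty": 0,"tz": 0.016,"twist": 0},
    {"tx": 0,"ty": 0,"tz": 0,"twist": 0},
  ],
)

```text
clock: 5.9
position: [0.4931, -0.2454, 0.074]
ee_rot: [-2.879, -1.253, 0.003]
force: [0.4, 0.5, -0.3]
width: 1.0
gripper_force: 0.0
```

Emit:
move_arm(
  motion=[
    {"tx": 0,"ty": 0,"tz": 0,"twist": 0},
    {"tx": 0,"ty": 0,"tz": 0,"twist": 0},
    {"tx": 0,"ty": 0,"tz": 0,"twist": 0},
    {"tx": 0,"ty": 0,"tz": 0,"twist": 0},
    {"tx": 0,"ty": 0,"tz": 0,"twist": 0},
    {"tx": 0,"ty": 0,"tz": 0,"twist": 0},
    {"tx": 0,"ty": 0,"tz": 0,"twist": 0},
    {"tx": 0,"ty": 0,"tz": 0,"twist": 0},
  ],
  gripper=1,
  squeeze=30,
)

```text
clock: 6.7
position: [0.4944, -0.2464, 0.0762]
ee_rot: [2.88, 1.253, 0.001]
force: [1.2, 0.1, 5.7]
width: 0.655
gripper_force: 29.9
```

Emit:
move_arm(
  motion=[
    {"tx": 0,"ty": 0,"tz": -0.02,"twist": 0},
    {"tx": 0,"ty": 0,"tz": -0.04,"twist": 0},
    {"tx": 0,"ty": 0,"tz": -0.035,"twist": 0},
    {"tx": 0.0352,"ty": -0.0165,"tz": 0,"twist": 0},
    {"tx": 0.0352,"ty": -0.0165,"tz": 0,"twist": 0},
    {"tx": 0.0352,"ty": -0.0165,"tz": 0,"twist": 0},
    {"tx": 0.0352,"ty": -0.0165,"tz": 0,"twist": 0},
    {"tx": 0.0352,"ty": -0.0165,"tz": 0,"twist": 0},
    {"tx": 0.0352,"ty": -0.0165,"tz": 0,"twist": 0},
  ],
)

```text
clock: 7.6
position: [0.565, -0.0222, 0.1701]
ee_rot: [-2.88, -1.253, 0.002]
force: [-0.4, -1.2, -3.2]
width: 0.653
gripper_force: 29.9
```

Emit:
move_arm(
  motion=[
    {"tx": 0,"ty": 0,"tz": 0,"twist": -0.0857},
    {"tx": 0,"ty": 0,"tz": 0,"twist": -0.0857},
    {"tx": 0,"ty": 0,"tz": 0,"twist": -0.0857},
    {"tx": 0,"ty": 0,"tz": 0,"twist": -0.0857},
    {"tx": 0,"ty": 0,"tz": 0,"twist": -0.0857},
    {"tx": 0,"ty": 0,"tz": 0,"twist": -0.0857},
    {"tx": 0,"ty": 0,"tz": 0,"twist": -0.0857},
    {"tx": 0,"ty": 0,"tz": 0,"twist": -0.0857},
    {"tx": 0,"ty": 0,"tz": 0,"twist": 0},
    {"tx": 0,"ty": 0,"tz": 0,"twist": 0},
  ],
)

```text
clock: 8.6
position: [0.565, -0.0241, 0.1703]
ee_rot: [-1.835, -2.549, 0.0]
force: [-0.5, 0.4, -3.8]
width: 0.65
gripper_force: 29.9
```

Run:
```python
from h import *
s=arm.get_image("scene")[:,:,::-1];t=arm.get_image("top")[:,:,::-1]
cv2.imwrite("pics/s2.png",s);cv2.imwrite("pics/t2.png",t)
print(arm.observe()["position"],arm.observe()["ee_rot"],proj("top",arm.observe()["position"]),proj("scene",arm.observe()["position"]))
f=lambda im,x,y,w,h:cv2.resize(im[y:y+h,x:x+w],(400,600),interpolation=cv2.INTER_CUBIC)
m=np.hstack([f(t,190,180,100,150),f(s,370,160,110,165)])
cv2.imwrite("pics/m2.png",cv2.convertScaleAbs(m,alpha=1.4,beta=10))
```

```text
[ 0.56521361 -0.02409375  0.17043631] [-1.83410361e+00 -2.54995938e+00  6.77387046e-04] (np.float64(254.77777887462526), np.float64(215.4400767304)) (np.float64(385.4085457604802), np.float64(244.1863292851446))
```

View pics/m2.png

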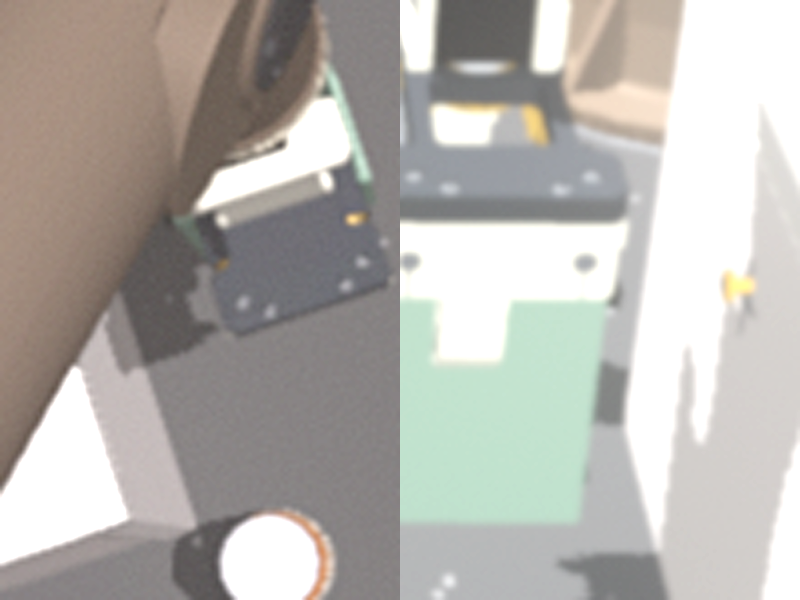

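The top crop shows the arm hiding the screw. In scene, the caddy's back edge runs (426.4,243.9) to (420,303.6), with the screw head at about (571.5→462,238). I'll compare these with the predicted caddy corners.

Run:
```python
from h import *
from scipy.optimize import least_squares
O=np.array([.5652,-.0241,.1704-.0762]);a=np.radians(108.5)
u=np.array([np.cos(a),np.sin(a),0]);v=np.array([-u[1],u[0],0])
P=lambda x,y,z,d=0,e=0:O+(x+d)*u+y*v+np.array([0,0,z+e])
# refine edges in scene image (right edge of near wall & bottom & top corner)
im=cv2.imread("pics/s2.png").astype(float);g=im[:,:,1]-im[:,:,2]  # green minus red
g=cv2.GaussianBlur(g,(0,0),.7)
C=[]
for r in range(256,300,4):
    x=np.arange(405,440);d=-np.gradient(g[r,x]);i=d.argmax();C.append((x[i-2:i+3]@d[i-2:i+3]/d[i-2:i+3].sum(),r))
l=cv2.fitLine(np.float32(C),cv2.DIST_HUBER,0,.01,.01).ravel();cr=lambda r:l[2]+(r-l[3])*l[0]/l[1]
R=[]
for c in range(385,412,4):
    y=np.arange(290,315);d=-np.gradient(g[y,c]);i=d.argmax();R.append((c,y[i-2:i+3]@d[i-2:i+3]/d[i-2:i+3].sum()))
m=cv2.fitLine(np.float32(R),cv2.DIST_HUBER,0,.01,.01).ravel();rr=lambda c:m[3]+(c-m[2])*m[1]/m[0]
T=[]
for c in range(410,424,3):
    y=np.arange(235,252);d=np.gradient(g[y,c]);i=d.argmax();T.append((c,y[i]))
print("T",T)
bc=np.array([420.,303.])
for _ in range(5): bc=np.array([cr(bc[1]),rr(bc[0])])
print("bottom corner",bc,"edge at r270",cr(270.))
print("pred bottom",proj("scene",P(.045,-.03,0)),"top",proj("scene",P(.045,-.03,.125)))
h=least_squares(lambda p:np.array(proj("scene",P(.045,-.03,0,*p)))-bc,[0,0]).x
print("d(u), d(z) mm",h*1000)
# screw head in this picture
b=im.astype(int);mk=(b[:,:,2]-b[:,:,0]>50);mk[:, :450]=0;mk[:,480:]=0;mk[:220]=0;mk[260:]=0
ys,xs=np.nonzero(mk);print("screw",xs.min(),xs.max(),ys.min(),ys.max())
left=xs<=xs.min()+3;print("head",xs[left].mean(),ys[left].mean(),ys[left].min(),ys[left].max())
t=cv2.imread("pics/top0.png").astype(int);mk=(t[:,:,2]-t[:,:,0]>50);mk[:,:190]=0;mk[:,220:]=0;mk[:215]=0;mk[245:]=0
ys,xs=np.nonzero(mk);print("top",sorted(zip(xs.tolist(),ys.tolist())))
```

```text
T [(410, np.int64(242)), (413, np.int64(242)), (416, np.int64(242)), (419, np.int64(242)), (422, np.int64(242))]
bottom corner [418.66573276 303.47979002] edge at r270 423.12476
pred bottom (np.float64(416.4093811457531), np.float64(302.77300363583436)) top (np.float64(426.68250758037476), np.float64(226.09251529922247))
d(u), d(z) mm [ 3.21389376 -1.25140988]
screw 460 466 235 241
head 461.2608695652174 238.08695652173913 235 241
top [(201, 231), (201, 232), (202, 231), (202, 232), (202, 233), (203, 230), (203, 231), (203, 232), (203, 233), (204, 229), (204, 230), (204, 231), (204, 232), (204, 233), (205, 229), (205, 230), (205, 231), (205, 232), (205, 233), (206, 230), (206, 231), (206, 232), (206, 233)]
```

Run:
```python
from h import *
N=lambda p:(p[0]/640,p[1]/480)
X,e=tri(N((461,238.1)),N((205.2,231.4)));print(X,e)
a=np.radians(108.7);u=np.array([np.cos(a),np.sin(a),0]);v=np.array([-u[1],u[0],0])
O=np.array([.5652,-.0241,.0942])+.0032*u+[0,0,-.00125]
d=X-(O+.0435*u+[0,0,.086]);print("head - keyhole in u,v,z mm",d@u*1e3,d@v*1e3,d[2]*1e3)
for x in(-.003,.003):
    o,r=ray("scene",N((461,238.1)));Y=o+r*(X[0]+x-o[0])/r[0];print("if head x+",x,Y)
```

```text
[0.534003   0.06880334 0.18099265] 0.002164185908839452
head - keyhole in u,v,z mm 51.301159267278706 -0.2358965527960677 2.0426471860809094
if head x+ -0.003 [0.531003   0.06977688 0.17929532]
if head x+ 0.003 [0.537003   0.06995441 0.18322941]
```

Emit:
move_arm(
  motion=[
    {"tx": 0,"ty": 0,"tz": -0.002,"twist": -0.0025},
    {"tx": 0.015,"ty": 0,"tz": 0,"twist": 0},
    {"tx": 0.015,"ty": 0,"tz": 0,"twist": 0},
    {"tx": 0.01,"ty": 0,"tz": 0,"twist": 0},
    {"tx": 0,"ty": 0,"tz": 0,"twist": 0},
    {"tx": 0,"ty": 0,"tz": 0,"twist": 0},
  ],
)

```text
clock: 9.3
position: [0.5526, 0.0134, 0.1728]
ee_rot: [1.825, 2.557, -0.0]
force: [-0.1, -0.4, -2.5]
width: 0.653
gripper_force: 29.9
```

Run:
```python
from h import *
s=arm.get_image("scene")[:,:,::-1];t=arm.get_image("top")[:,:,::-1]
cv2.imwrite("pics/s3.png",s);cv2.imwrite("pics/t3.png",t)
o=arm.observe();print(o["position"],o["ee_rot"],o["force"])
f=lambda im,x,y,w,h:cv2.resize(im[y:y+h,x:x+w],(400,600),interpolation=cv2.INTER_CUBIC)
m=np.hstack([f(t,180,190,60,90),f(s,425,210,60,90)])
cv2.imwrite("pics/m3.png",cv2.convertScaleAbs(m,alpha=1.2,beta=0))
```

```text
[0.55275227 0.01281853 0.17290214] [ 1.82629857e+00  2.55537733e+00 -2.46526815e-04] [-0.24437997 -0.26138823 -3.14319041]
```

View pics/m3.png

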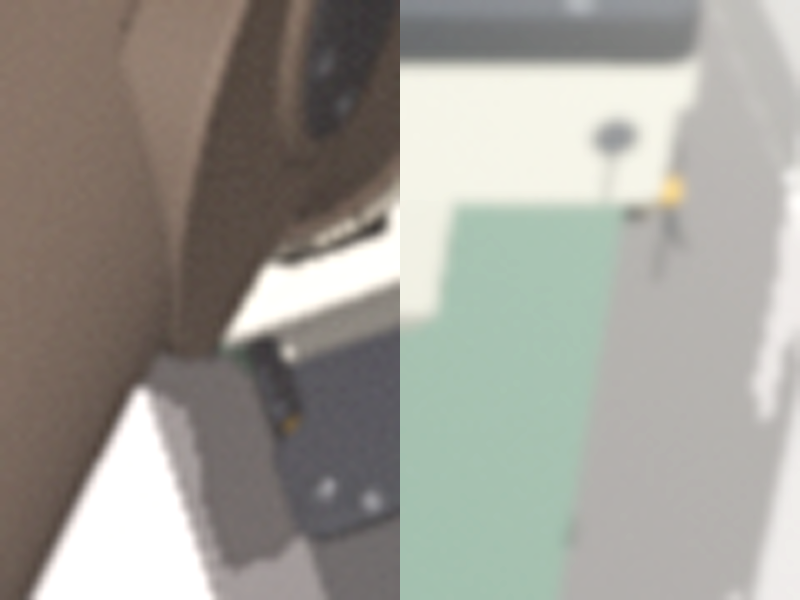

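Emit:
move_arm(
  motion=[
    {"tx": 0.003,"ty": 0,"tz": 0,"twist": 0},
    {"tx": 0.002,"ty": 0,"tz": 0,"twist": 0},
    {"tx": 0.001,"ty": 0,"tz": 0,"twist": 0},
    {"tx": 0.001,"ty": 0,"tz": 0,"twist": 0},
    {"tx": 0.001,"ty": 0,"tz": 0,"twist": 0},
    {"tx": 0.001,"ty": 0,"tz": 0,"twist": 0},
    {"tx": 0,"ty": 0,"tz": 0,"twist": 0},
  ],
)

```text
clock: 10.1
position: [0.5496, 0.0224, 0.1727]
ee_rot: [-1.825, -2.557, -0.0]
force: [-0.5, -1.3, -3.8]
width: 0.652
gripper_force: 29.9
```

Emit:
move_arm(
  motion=[
    {"tx": 0.001,"ty": 0,"tz": 0,"twist": 0},
    {"tx": 0.001,"ty": 0,"tz": 0,"twist": 0},
    {"tx": 0,"ty": 0,"tz": 0,"twist": 0},
    {"tx": 0,"ty": 0,"tz": 0,"twist": 0},
  ],
)

```text
clock: 10.5
position: [0.5489, 0.0242, 0.1727]
ee_rot: [1.825, 2.557, 0.0]
force: [0.7, 0.1, -4.5]
width: 0.65
gripper_force: 29.9
```

Emit:
move_arm(
  motion=[
    {"tx": 0.001,"ty": 0,"tz": 0,"twist": 0},
    {"tx": 0.001,"ty": 0,"tz": 0,"twist": 0},
    {"tx": 0,"ty": 0,"tz": 0,"twist": 0},
    {"tx": 0,"ty": 0,"tz": 0,"twist": 0},
  ],
)

```text
clock: 10.9
position: [0.5484, 0.0257, 0.1728]
ee_rot: [1.826, 2.556, -0.0]
force: [0.4, -1.6, -3.1]
width: 0.65
gripper_force: 29.9
```

Emit:
move_arm(
  motion=[
    {"tx": 0.001,"ty": 0,"tz": 0,"twist": 0},
    {"tx": 0,"ty": 0,"tz": 0,"twist": 0},
    {"tx": 0,"ty": 0,"tz": 0,"twist": 0},
  ],
)

```text
clock: 11.2
position: [0.5482, 0.0264, 0.1728]
ee_rot: [1.826, 2.556, -0.0]
force: [1.4, -4.6, -4.6]
width: 0.653
gripper_force: 29.9
```

Emit:
move_arm(
  motion=[
    {"tx": 0.001,"ty": 0,"tz": 0,"twist": 0},
    {"tx": 0,"ty": 0,"tz": 0,"twist": 0},
    {"tx": 0,"ty": 0,"tz": 0,"twist": 0},
  ],
)

```text
clock: 11.5
position: [0.548, 0.0269, 0.1729]
ee_rot: [1.826, 2.555, -0.001]
force: [1.3, -6.5, -4.7]
width: 0.65
gripper_force: 29.9
```

Emit:
move_arm(
  motion=[
    {"tx": 0.001,"ty": 0,"tz": 0,"twist": 0},
    {"tx": 0,"ty": 0,"tz": 0,"twist": 0},
    {"tx": 0,"ty": 0,"tz": 0,"twist": 0},
  ],
)

```text
clock: 11.8
position: [0.5478, 0.0272, 0.1729]
ee_rot: [1.826, 2.554, -0.001]
force: [3.0, -9.2, -4.7]
width: 0.651
gripper_force: 29.9
```

Emit:
move_arm(
  motion=[
    {"tx": 0.001,"ty": 0,"tz": 0,"twist": 0},
    {"tx": 0.001,"ty": 0,"tz": 0,"twist": 0},
    {"tx": 0,"ty": 0,"tz": 0,"twist": 0},
    {"tx": 0,"ty": 0,"tz": 0,"twist": 0},
  ],
)

```text
clock: 12.2
position: [0.5475, 0.028, 0.1731]
ee_rot: [1.826, 2.552, -0.002]
force: [4.1, -11.0, -6.7]
width: 0.65
gripper_force: 29.9
```

Run:
```python
from h import *
s=arm.get_image("scene")[:,:,::-1];cv2.imwrite("pics/s4.png",s)
o=arm.observe();print(o["position"],o["ee_rot"],o["force"],o["ft_torque"])
m=cv2.resize(s[205:325,380:500],(600,600),interpolation=cv2.INTER_CUBIC)
cv2.imwrite("pics/m4.png",m)
```

```text
[0.54752897 0.02804663 0.17306669] [ 1.82615713e+00  2.55194460e+00 -2.04348635e-03] [  4.46986027 -10.50607546  -6.96057988] [-2.5316481  -0.79278519 -0.04266828]
```

View pics/m4.png

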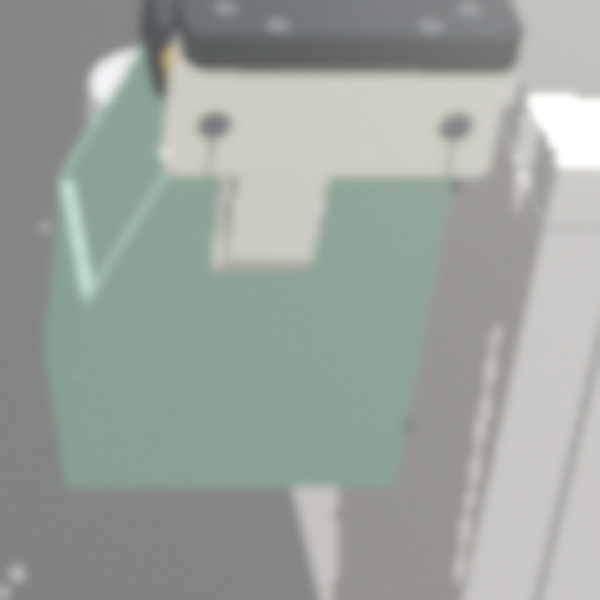

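Emit:
move_arm(
  motion=[
    {"tx": 0.001,"ty": 0,"tz": 0,"twist": 0},
    {"tx": 0.001,"ty": 0,"tz": 0,"twist": 0},
    {"tx": 0,"ty": 0,"tz": 0,"twist": 0},
    {"tx": 0,"ty": 0,"tz": 0,"twist": 0},
  ],
)

```text
clock: 12.65
position: [0.5472, 0.0289, 0.1732]
ee_rot: [1.826, 2.55, -0.003]
force: [4.2, -15.0, -7.4]
width: 0.652
gripper_force: 29.9
```

Run:
```python
from h import *
from scipy.optimize import least_squares
N=lambda p:(p[0]/640,p[1]/480)
a=np.radians(108.7);u=np.array([np.cos(a),np.sin(a),0]);v=np.array([-u[1],u[0],0])
im=cv2.imread("pics/s4.png").astype(float);g=cv2.GaussianBlur(im[:,:,1]-im[:,:,2],(0,0),.7)
C=[];R=[]
for r in range(250,300,3):
    x=np.arange(448,478);d=-np.gradient(g[r,x]);i=d.argmax();C.append((x[i-2:i+3]@d[i-2:i+3]/d[i-2:i+3].sum(),r))
for c in range(405,455,4):
    y=np.arange(292,312);d=-np.gradient(g[y,c]);i=d.argmax();R.append((c,y[i-2:i+3]@d[i-2:i+3]/d[i-2:i+3].sum()))
l=cv2.fitLine(np.float32(C),cv2.DIST_HUBER,0,.01,.01).ravel();m=cv2.fitLine(np.float32(R),cv2.DIST_HUBER,0,.01,.01).ravel()
bc=np.array([460.,302.])
for _ in range(5): bc=np.array([l[2]+(bc[1]-l[3])*l[0]/l[1],m[3]+(bc[0]-m[2])*m[1]/m[0]])
O=np.array([.54753,.02805,.17307-.0762])
f=lambda p,z:np.array(proj("scene",O+(.045+p[0])*u-.03*v+np.array([0,0,z+p[1]])))
h=least_squares(lambda p:f(p,0)-bc,[0,0]).x;print("corner",bc,"du,dz",h*1e3)
pr=[f(h,0),f(h,.06)];print("pred edge slope",(pr[1]-pr[0])[0]/(pr[1]-pr[0])[1],"seen",l[0]/l[1])
# scene-frame gap plate->panel, using screw head as reference
X=np.array([.534003,.06880334,.18099265]);O2=O+h[0]*u+[0,0,h[1]]
print("gap",(X-O2)@u*1e3+8.25-45,"z head-keyhole",(X[2]-O2[2]-.086)*1e3)
# joints->arm
print(arm.observe()["force"],arm.observe()["position"],arm.observe()["joints"])
```

```text
corner [458.60792432 301.92667002] du,dz [ 2.40993661 -1.02877334]
pred edge slope -0.1934152417455374 seen -0.19162731
gap 3.77897781146185 z head-keyhole -0.8485766630737246
[  4.20720051 -15.03106235  -7.41506826] [0.5472066  0.02887246 0.17316309] [-0.75865281  0.4539728   0.85005958  1.88078699 -0.40123222  0.98470388
  0.59536603]
```

Emit:
move_arm(
  motion=[
    {"tx": 0,"ty": 0,"tz": 0.001,"twist": 0},
    {"tx": 0,"ty": 0,"tz": 0.001,"twist": 0},
    {"tx": 0,"ty": 0,"tz": 0.001,"twist": 0},
    {"tx": 0,"ty": 0,"tz": 0.001,"twist": 0},
    {"tx": 0,"ty": 0,"tz": 0.001,"twist": 0},
    {"tx": 0,"ty": 0,"tz": 0,"twist": 0},
  ],
)

```text
clock: 13.25
position: [0.5481, 0.0289, 0.1693]
ee_rot: [1.826, 2.549, 0.0]
force: [4.5, -13.7, 4.8]
width: 0.652
gripper_force: 30.0
```

```bash
python3 -c "
from h import *
o=arm.observe();print(o['force'],o['ft_torque'],o['position'])"
```

```text
[  4.54536421 -13.74431474   4.83916367] [-2.63896342 -0.65326727  0.06467839] [0.54806046 0.02885827 0.16931797]
```

Emit:
move_arm(
  motion=[
    {"tx": 0,"ty": 0,"tz": 0.001,"twist": 0},
    {"tx": 0,"ty": 0,"tz": 0.001,"twist": 0},
    {"tx": 0,"ty": 0,"tz": 0.001,"twist": 0},
    {"tx": 0,"ty": 0,"tz": 0.001,"twist": 0},
    {"tx": 0,"ty": 0,"tz": 0,"twist": 0},
  ],
)

```text
clock: 13.75
position: [0.5485, 0.029, 0.1654]
ee_rot: [1.826, 2.549, 0.001]
force: [3.8, -14.1, 4.7]
width: 0.652
gripper_force: 30.0
```

Emit:
move_arm(
  motion=[
    {"tx": 0,"ty": 0,"tz": 0.001,"twist": 0},
    {"tx": 0,"ty": 0,"tz": 0.001,"twist": 0},
    {"tx": 0,"ty": 0,"tz": 0.001,"twist": 0},
    {"tx": 0,"ty": 0,"tz": 0.001,"twist": 0},
    {"tx": 0,"ty": 0,"tz": 0.001,"twist": 0},
    {"tx": 0,"ty": 0,"tz": 0,"twist": 0},
  ],
)

```text
clock: 14.35
position: [0.5487, 0.029, 0.1606]
ee_rot: [1.826, 2.548, 0.001]
force: [5.2, -13.2, 4.5]
width: 0.659
gripper_force: 30.0
```

Emit:
move_arm(
  motion=[
    {"tx": 0,"ty": 0,"tz": 0.001,"twist": 0},
    {"tx": 0,"ty": 0,"tz": 0.001,"twist": 0},
    {"tx": 0,"ty": 0,"tz": 0.001,"twist": 0},
    {"tx": 0,"ty": 0,"tz": 0,"twist": 0},
  ],
)

```text
clock: 14.75
position: [0.5488, 0.029, 0.1576]
ee_rot: [1.825, 2.548, 0.002]
force: [5.0, -13.8, 5.1]
width: 0.65
gripper_force: 30.0
```

Emit:
move_arm(
  motion=[
    {"tx": 0,"ty": 0,"tz": 0.001,"twist": 0},
    {"tx": 0,"ty": 0,"tz": 0.001,"twist": 0},
    {"tx": 0,"ty": 0,"tz": 0,"twist": 0},
  ],
)

```text
clock: 15.05
position: [0.5488, 0.029, 0.1556]
ee_rot: [1.825, 2.548, 0.001]
force: [5.6, -13.8, 4.5]
width: 0.656
gripper_force: 30.0
```

Emit:
move_arm(
  motion=[
    {"tx": 0,"ty": 0,"tz": 0.001,"twist": 0},
    {"tx": 0,"ty": 0,"tz": 0.001,"twist": 0},
    {"tx": 0,"ty": 0,"tz": 0,"twist": 0},
  ],
)

```text
clock: 15.35
position: [0.549, 0.0289, 0.1543]
ee_rot: [1.825, 2.548, 0.002]
force: [1.4, -13.7, 13.2]
width: 0.655
gripper_force: 30.0
```

Emit:
move_arm(
  motion=[
    {"tx": 0,"ty": 0,"tz": 0.001,"twist": 0},
    {"tx": 0,"ty": 0,"tz": 0,"twist": 0},
    {"tx": 0,"ty": 0,"tz": 0,"twist": 0},
  ],
)

```text
clock: 15.65
position: [0.5491, 0.0287, 0.1538]
ee_rot: [1.825, 2.548, 0.003]
force: [-0.4, -14.0, 20.2]
width: 0.651
gripper_force: 30.0
```

Emit:
move_arm(
  motion=[
    {"tx": -0.001,"ty": 0,"tz": -0.001,"twist": 0},
    {"tx": -0.001,"ty": 0,"tz": -0.0005,"twist": 0},
    {"tx": -0.001,"ty": 0,"tz": 0,"twist": 0},
    {"tx": 0,"ty": 0,"tz": 0,"twist": 0},
    {"tx": 0,"ty": 0,"tz": 0,"twist": 0},
  ],
)

```text
clock: 16.15
position: [0.5493, 0.0283, 0.1539]
ee_rot: [1.825, 2.552, 0.003]
force: [3.6, -7.0, 6.1]
width: 0.649
gripper_force: 30.0
```

Emit:
move_arm(
  motion=[
    {"tx": -0.001,"ty": 0,"tz": -0.0005,"twist": 0},
    {"tx": -0.001,"ty": 0,"tz": 0,"twist": 0},
    {"tx": 0,"ty": 0,"tz": 0,"twist": 0},
    {"tx": 0,"ty": 0,"tz": 0,"twist": 0},
  ],
)

```text
clock: 16.55
position: [0.5493, 0.0283, 0.1538]
ee_rot: [1.824, 2.555, 0.004]
force: [4.5, -1.9, 6.7]
width: 0.653
gripper_force: 30.0
```

Emit:
move_arm(
  motion=[
    {"tx": 0,"ty": 0,"tz": 0,"twist": 0},
    {"tx": 0,"ty": 0,"tz": 0,"twist": 0},
    {"tx": 0,"ty": 0,"tz": 0,"twist": 0},
  ],
  squeeze=4,
)

```text
clock: 16.85
position: [0.549, 0.0283, 0.1536]
ee_rot: [1.824, 2.556, 0.003]
force: [3.6, -1.1, 6.3]
width: 0.654
gripper_force: 4.0
```

Emit:
move_arm(
  motion=[
    {"tx": 0,"ty": 0,"tz": 0,"twist": 0},
    {"tx": 0,"ty": 0,"tz": 0,"twist": 0},
    {"tx": 0,"ty": 0,"tz": 0,"twist": 0},
    {"tx": 0,"ty": 0,"tz": 0,"twist": 0},
    {"tx": 0,"ty": 0,"tz": 0,"twist": 0},
    {"tx": 0,"ty": 0,"tz": 0,"twist": 0},
  ],
  gripper=-0.75,
)

```text
clock: 17.45
position: [0.5475, 0.0279, 0.1527]
ee_rot: [-1.825, -2.557, 0.0]
force: [-0.6, 0.3, 0.2]
width: 0.877
gripper_force: 0.0
```

Emit:
move_arm(
  motion=[
    {"tx": 0,"ty": 0,"tz": -0.01,"twist": 0},
    {"tx": 0,"ty": 0,"tz": -0.02,"twist": 0},
    {"tx": 0,"ty": 0,"tz": -0.03,"twist": 0},
    {"tx": 0,"ty": 0,"tz": -0.04,"twist": 0},
    {"tx": 0,"ty": 0,"tz": -0.04,"twist": 0},
    {"tx": -0.04,"ty": 0,"tz": 0,"twist": 0},
    {"tx": -0.04,"ty": 0,"tz": 0,"twist": 0},
    {"tx": -0.04,"ty": 0,"tz": 0,"twist": 0},
    {"tx": -0.04,"ty": 0,"tz": 0,"twist": 0},
    {"tx": -0.04,"ty": 0,"tz": 0,"twist": 0},
    {"tx": 0,"ty": 0,"tz": 0,"twist": 0},
  ],
)

```text
clock: 18.55
position: [0.612, -0.1685, 0.2937]
ee_rot: [1.834, 2.547, -0.005]
force: [-0.7, 0.1, 0.5]
width: 0.877
gripper_force: 0.0
```

Run:
```python
from h import *
s=arm.get_image("scene")[:,:,::-1];t=arm.get_image("top")[:,:,::-1]
f=lambda im,x,y,w,h:cv2.resize(im[y:y+h,x:x+w],(400,500),interpolation=cv2.INTER_CUBIC)
cv2.imwrite("pics/m5.png",np.hstack([f(t,170,150,120,150),f(s,390,190,100,125)]))
cv2.imwrite("pics/s5.png",s)
```

```text
(no output)
```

View pics/m5.png

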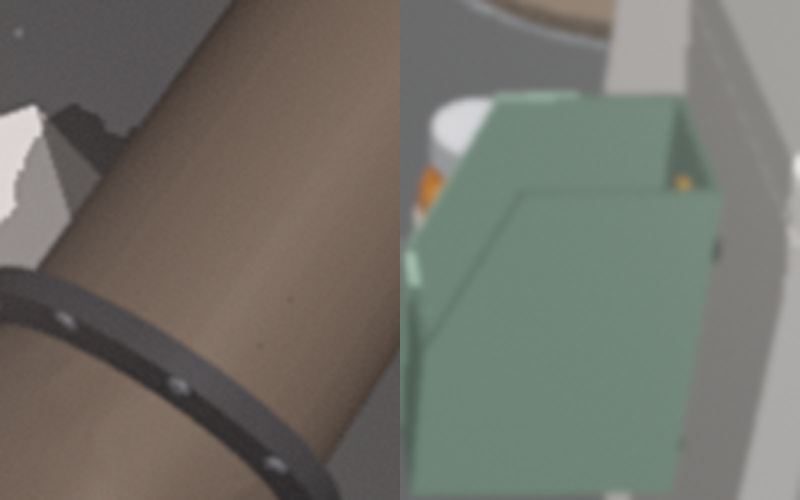

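The scene crop shows the caddy hanging against the panel. The brass head sits inside the plate at crop (683,183), and the bottom edge is level. The arm still hides it from the top camera, so I'll move clear and check the tilt.

Emit:
move_arm(
  motion=[
    {"tx": -0.04,"ty": -0.02,"tz": 0,"twist": 0},
    {"tx": -0.04,"ty": -0.02,"tz": 0,"twist": 0},
    {"tx": -0.04,"ty": -0.02,"tz": 0,"twist": 0},
    {"tx": -0.04,"ty": -0.02,"tz": 0,"twist": 0},
    {"tx": -0.04,"ty": -0.02,"tz": 0,"twist": 0},
    {"tx": 0,"ty": 0,"tz": 0,"twist": 0},
  ],
)

```text
clock: 19.25
position: [0.5794, -0.3887, 0.2934]
ee_rot: [1.834, 2.549, -0.006]
force: [-0.6, 0.5, 0.1]
width: 0.873
gripper_force: 0.0
```

Run:
```python
from h import *
s=arm.get_image("scene")[:,:,::-1];t=arm.get_image("top")[:,:,::-1]
f=lambda im,x,y,w,h:cv2.resize(im[y:y+h,x:x+w],(400,500),interpolation=cv2.INTER_CUBIC)
cv2.imwrite("pics/m6.png",np.hstack([f(t,180,180,80,100),f(s,390,190,100,125)]))
a=np.radians(108.75);u=np.array([np.cos(a),np.sin(a),0]);v=np.array([-u[1],u[0],0])
S=np.array([.5345,.0688,.181]);W=lambda x,y,z:S+(x-.0468)*u+y*v+np.array([0,0,z-.104])
for n,c in dict(backnear=(.045,-.03,.125),backfar=(.045,.03,.125),botnear=(.045,-.03,0),frontnear=(-.045,-.03,.062),frontfar=(-.045,.03,.062)).items():
    A=np.array(proj("top",W(*c)));B=np.array(proj("scene",W(*c)))
    print(n,"top crop",((A-[180,180])*5).round(),"scene crop",((B-[390,190])*4+[400,0]).round())
```

```text
backnear top crop [ 93. 169.] scene crop [704. 192.]
backfar top crop [142. 322.] scene crop [666.  91.]
botnear top crop [152. 226.] scene crop [648. 490.]
frontnear top crop [342. 124.] scene crop [402. 349.]
frontfar top crop [391. 267.] scene crop [385. 242.]
```

View pics/m6.png

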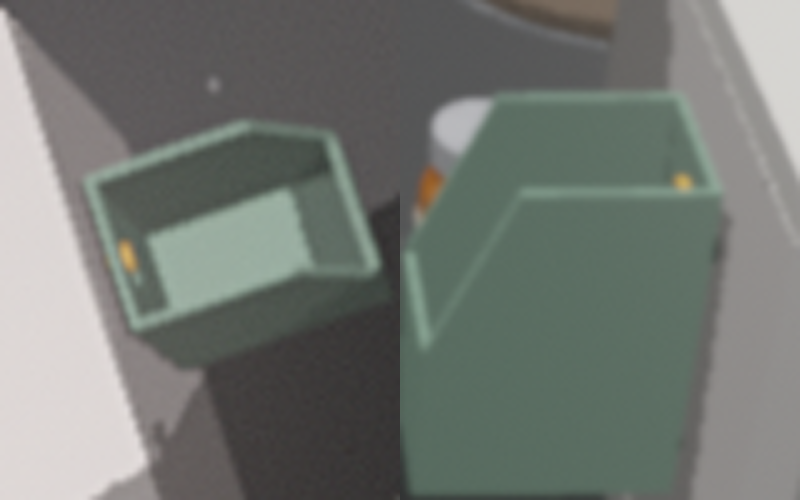

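Both views show the caddy on the screw. I'll fit its pose from the corners I can read: top-crop rim (87,180), (135,328), (330,133), (378,270), floor (150,238), (168,305), (295,190), (310,265); scene rim (720,190), (680,94), bottom (678,492).

Run:
```python
from h import *
from scipy.optimize import least_squares
from scipy.spatial.transform import Rotation as Ro
tp={(.045,-.03,.125):(87,180),(.045,.03,.125):(135,328),(-.045,-.03,.062):(330,131),(-.045,.03,.062):(378,271),(-.018,-.03,.125):(247,124),(-.018,.03,.125):(307,272),(.042,.0275,.0025):(168,305),(-.042,-.0275,.0025):(294,190)}
sc={(.045,-.03,.125):(720,190),(.045,.03,.125):(680,94),(.045,-.03,0):(678,492),(-.018,-.03,.125):(521,190),(-.018,.03,.125):(497,95),(-.045,-.03,.062):(425,348)}
O=[]
for k,c in tp.items(): O.append(("top",np.array(k),(np.array(c)+.5)/5-.5+180))
for k,c in sc.items(): O.append(("scene",np.array(k),(np.array(c)-[400,0]+.5)/4-.5+[390,190]))
def res(p,full=0):
    R=Ro.from_euler("zyx",[p[3],p[4],p[5]]);r=[]
    for cam,k,q in O: r.append(np.array(proj(cam,R.apply(k)+p[:3]))+(p[6:8] if cam=="scene" else 0)-q)
    return np.array(r) if full else np.ravel(r)
s=least_squares(res,[.549,.028,.077,1.898,0,0,0,0],loss="soft_l1",f_scale=.5,x_scale=[.01,.01,.01,.02,.02,.02,1,1])
print(s.x[:3].round(4),"yaw,pitch,roll deg",np.degrees(s.x[3:6]).round(2),"scene px shift",s.x[6:]);print(res(s.x,1).round(2).tolist())
J=np.linalg.inv(s.jac.T@s.jac);print("sd deg (0.4px)",np.degrees(np.sqrt(np.diag(J))[3:6]*.4))
```

```text
[0.5577 0.0381 0.0504] yaw,pitch,roll deg [107.79  -2.94   2.81] scene px shift [  0.64876922 -18.82473808]
[[0.23, -0.65], [0.05, -0.01], [-0.66, -0.42], [-1.13, 0.04], [0.11, 0.29], [-2.31, 0.84], [2.2, 7.83], [7.37, -6.37], [-0.34, -0.4], [0.58, -0.17], [-0.06, -0.15], [-0.34, 0.13], [0.03, 0.1], [0.24, 0.63]]
sd deg (0.4px) [0.38694649 0.58118796 0.32125064]
```

Run:
```python
from h import *
from scipy.optimize import least_squares
from scipy.spatial.transform import Rotation as Ro
tp={(.045,-.03,.125):(87,180),(.045,.03,.125):(135,328),(-.045,-.03,.062):(330,131),(-.045,.03,.062):(378,271),(-.018,-.03,.125):(247,124),(-.018,.03,.125):(307,272)}
sc={(.045,-.03,.125):(720,190),(.045,.03,.125):(680,94),(.045,-.03,0):(678,492),(-.018,-.03,.125):(521,190),(-.018,.03,.125):(497,95),(-.045,-.03,.062):(425,348)}
O=[]
for k,c in tp.items(): O.append(("top",np.array(k),(np.array(c)+.5)/5-.5+180))
for k,c in sc.items(): O.append(("scene",np.array(k),(np.array(c)-[400,0]+.5)/4-.5+[390,190]))
def res(p,full=0):
    R=Ro.from_euler("zyx",p[3:6]);r=[]
    for cam,k,q in O: r.append(np.array(proj(cam,R.apply(k)+p[:3]))+(p[6:8] if cam=="scene" else 0)-q)
    return np.array(r) if full else np.append(np.ravel(r),p[6:8]/1.5)
s=least_squares(res,[.549,.028,.077,1.898,0,0,0,0],loss="soft_l1",f_scale=.5,x_scale=[.01,.01,.01,.02,.02,.02,1,1])
print(s.x[:3].round(4),"yaw,pitch,roll deg",np.degrees(s.x[3:6]).round(2),"scene px shift",s.x[6:]);print(res(s.x,1).round(2).tolist())
J=np.linalg.inv(s.jac.T@s.jac);print("sd deg (0.4px)",np.degrees(np.sqrt(np.diag(J))[3:6]*.4))
R=Ro.from_euler("zyx",s.x[3:6]);print("slot_end",R.apply([.0435,0,.104])+s.x[:3])
```

```text
[0.5496 0.0322 0.076 ] yaw,pitch,roll deg [108.87  -1.13   2.03] scene px shift [ 1.00273022 -0.26608073]
[[-0.35, -0.43], [0.15, 0.64], [0.03, -0.27], [0.28, 0.53], [0.09, -0.37], [-1.59, 0.58], [0.39, -0.62], [0.45, -0.68], [-0.3, 0.23], [-0.14, 0.33], [-0.62, -0.06], [-0.13, 1.49]]
sd deg (0.4px) [0.37182362 0.45716595 0.30256729]
slot_end [0.53345422 0.06966022 0.18112982]
```

```bash
cat > fit.py <<'E'
from h import *
from scipy.optimize import minimize
from scipy.spatial.transform import Rotation as Ro
G={}
for c in("top","scene"):
    im=cv2.GaussianBlur(arm.get_image(c).astype(np.float32),(0,0),1.0)
    G[c]=np.stack([cv2.Sobel(im,cv2.CV_32F,1,0),cv2.Sobel(im,cv2.CV_32F,0,1)]).sum(-1)
# outer silhouette-type edges: rim (outer lines), near wall verticals and bottom
B,F,M=.045,-.045,-.018
S={"scene":[((B,-.03,0),(B,-.03,.12)),((F,-.03,0),(B,-.03,0))],
   "top":[((F,-.03,.062),(F,.03,.062)),((B,-.03,.125),(M,-.03,.125)),((M,-.03,.125),(F,-.03,.062)),((B,-.03,.125),(B,.03,.125))]}
S["scene"]+=[((M,.03,.125),(B,.03,.125)),((M,.03,.125),(F,.03,.062))]
t=np.linspace(.08,.92,25)[:,None]
def cost(p):
    R=Ro.from_euler("zyx",p[3:6]);tot=0
    for cam,L in S.items():
        sh=p[6:8] if cam=="scene" else p[8:10]
        for a,b in L:
            P=R.apply(np.array(a)+t*(np.array(b)-np.array(a)))+p[:3]
            q=np.array([proj(cam,x) for x in P])+sh;d=q[-1]-q[0];n=np.array([-d[1],d[0]])/np.linalg.norm(d)
            g=[cv2.remap(k,q[:,0].astype(np.float32),q[:,1].astype(np.float32),cv2.INTER_CUBIC) for k in G[cam]]
            tot-=np.mean(np.abs(g[0].ravel()*n[0]+g[1].ravel()*n[1]))
    return tot+5*np.sum(np.array(p[6:])**2)
x0=np.array([.5496,.0322,.076,1.9,-.02,0,.5,0,0,0])
for r in(-.03,0,.03):
    x=x0.copy();x[5]=r;sc=np.array([.003,.003,.003,.02,.02,.02,1,1,1,1])
    s=minimize(lambda y:cost(x+y*sc),np.zeros(10),method="Powell",options=dict(maxiter=8))
    z=x+s.x*sc;print(round(float(s.fun),1),z[:3].round(4),"ypr",np.degrees(z[3:6]).round(2),z[6:].round(2))
E
timeout 300 python3 fit.py
```

```text
Traceback (most recent call last):
  File "fit.py", line 27, in <module>
    s=minimize(lambda y:cost(x+y*sc),np.zeros(10),method="Powell",options=dict(maxiter=8))
  File "fit.py", line 27, in <lambda>
    s=minimize(lambda y:cost(x+y*sc),np.zeros(10),method="Powell",options=dict(maxiter=8))
                        ~~~~^^^^^^^^
  File "fit.py", line 20, in cost
    q=np.array([proj(cam,x) for x in P])+sh;d=q[-1]-q[0];n=np.array([-d[1],d[0]])/np.linalg.norm(d)
                ~~~~^^^^^^^
  File "h.py", line 17, in proj
    c=arm.calibration(cam);K=np.array(c["K"]);T=np.array(c["T"])
ValueError: time passes only in moves, steps and waits
```

Slow, because calibration is fetched on every call. I'll cache it and add bounds.

```bash
sed -i 's/^G={}/import functools; _c={k:arm.calibration(k) for k in("top","scene")}\nimport h\nclass A:\n    calibration=staticmethod(lambda k:_c[k])\nreal=arm; h.arm=A\nG={}/; s/arm.get_image(c)/real.get_image(c)/; s/method="Powell",/method="Powell",bounds=[(-3,3)]*10,/' fit.py; timeout 400 python3 fit.py 2>&1 | tail -5
```

```text
-2077.0 [0.5481 0.0319 0.0807] ypr [110.27  -4.13  -1.07] [-0.75  2.83 -0.43 -0.51]
-1326.3 [0.5526 0.0311 0.0764] ypr [ 1.0736e+02 -1.1600e+00 -5.0000e-02] [0.94 0.14 0.29 0.  ]
-1864.9 [0.5495 0.0352 0.0806] ypr [110.09  -1.71  -0.38] [-2.09  0.86 -0.31 -0.5 ]
```

```bash
python3 -c "
from cell import arm
print(arm.observe()['clock'],arm.sign_off())"
```

```text
the job is handed in; nothing more can be done
19.55 None
```

The green caddy is hanging on the screw, slid down to a firm stop at the top of the slot and released, and the job is handed in at 19.6 s; side-to-side straightness is only known to about 2°, because my last tilt check was inconclusive.

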